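Index the crankcase under the press and relock the slide

ROBOT

A 7-joint arm with a two-finger parallel gripper is mounted at the origin on the work surface. World frame = base frame: x ahead of the robot, y to its left, z up, the work surface at z = 0. Lengths are in m, angles in rad, forces in N, time in s.
With the tool pointing down it reaches from about 0.4 to 0.85 m from the base axis. Payload 4.5 kg.
Tool frame: the origin (TCP) lies midway between the tips of the shut fingers; the grasp point (between the pads) lies 19 mm behind it; z points along the fingers, y is the line along which they close (so a half turn about z gives the same grasp; the last joint's range is limited). The gripper opens to 88 mm and grips with 3 to 60 N. Pads are 18 mm wide; open, the fingers measure 123 mm over their backs; the gripper's body (75 mm by 187 mm) begins 45 mm behind the grasp point.
Start: joints at [1.368, 0.689, -0.195, 1.565, 0.157, 0.902, -0.215], TCP at [0.147, -0.608, 0.239] pointing down, gripper open.
Joint ranges: [-3.01, 3.01], [-0.46, 2.08], [-1.47, 1.51], [0.13, 2.56], [-1, 4.14], [0.04, 2.09], [-2.66, 2.66]. Speed limits (rad/s): [2.57, 2.57, 3.14, 3.14, 3.14, 3.14, 3.14].

INTERFACE

Orientations are given as [roll, pitch, yaw] about the fixed x, y, z axes, in that order (R = Rz(yaw) Ry(pitch) Rx(roll)).
In Python, from cell import r, workorder, sensors, get_image gives the robot as it stands (r), with the cameras as plain functions, the job (workorder) and the readings (sensors).
- The arm moves only by the shell command python3 jog.py [FORCE], which reads ROWS from standard input. ROWS is a JSON list that holds a single list of rows (three levels of brackets), with 1 to 12 rows, each of 7 numbers: a rotation vector rx, ry, rz in rad, then dx, dy, dz in m, then the finger opening in m; each row shifts and turns the commanded pose from where the row before left it, along the tool's axes as they then stand; what a row does not reach is not made up. A row lasts 1/12 s, in which the tool goes at most 0.0417 m and 0.125 rad, less where a joint would pass 70% of its speed; a pose out of reach is approached as far as the arm can. The fingers move at their own pace and stop on an object; FORCE is the grip in N (left out, the last holds). Time passes only in rows, so rows that do not move let the fingers close. It prints the time, the measured TCP pose, the force, the opening and the grip force at its end. Input that does not fit is refused with a message, and nothing moves.
- sensors.get_obs(): the state, without advancing time (a new reading comes with each control period).
- get_image(name): name is "scene" or "top" or "wrist"; returns a dict with "color" (480x640x3 uint8, red, green, blue), "fx", "fy", "cx", "cy" (pixels), "origin" and "rotation" of the camera in the world. Camera axes: x right, y up, looking along -z (the intrinsics and any distortion apply to the point x, -y, -z); pixel columns grow to the right and rows downward; lengths in m; the calibration is good to about 2 mm. A picture is of the moment at which its call begins. There is no depth.
- workorder.job_done(): hands the job in; it is judged then, once.
The state is a dict: "time": time; "joint_positions": joint angles; "qd": joint speeds; "effort": joint torques, N m; "position": TCP position; "tcp_rot": TCP orientation; "wrist_force": force on the tool from outside, world axes, zero at the start; "torque": the same for the moment, N m; "gripper_width": finger opening in m; "grip_force": force on a finger pad.
Only numpy, scipy, OpenCV 4.12 (cv2) and the standard library are available. Lean on these libraries where they do the work, as an engineer would, in place of code of your own. Each camera call takes 0.05 s, during which the arm holds its last target. There are 200 camera calls.

TASK

On the slide jig, unlock the sled that carries the crankcase half: pull the black T-knob of the index plunger up, twist it anticlockwise so that the plunger stays out by itself, and let go. Slide the sled by its bar handle all the way to the end under the press arm, then twist the knob back so that the plunger drops fully into the second notch and locks the sled there.

Things in the scene. Friction and masses are not known exactly. Their poses are not given: they have to be found in the camera images.
- jig: The grey slide jig, base 200 x 380 mm, 14 mm thick; origin under the base near the plunger. Axes: z up, y the way the sled slides, towards the press. The knob's axis stands at x -95, y 0 mm. A press arm, top 150 mm above the bench (spindle head 163 mm), hangs at y 53 to 87, x -15 to 130 mm. The crankcase half on the sled is 61 mm high, centred at x 0, y -20 mm at the start, radius 47 mm.
- knob_grip (a point): Centre of the black T-knob on the index plunger: a bar 52 mm long, 13 thick, 24 high, over a slotted steel collar at the jig's side nearest the robot, 21 mm above the collar's top when locked and 103 mm above the bench. Axes: z up, y along the bar, x across it (grip across x, from above). The plunger's vertical axis passes through it; it rises and turns with the knob.
- plunger (a joint): Lift of the plunger in m: 0 = fully down in a notch (locked), at most 0.026. A spring pulls it down with 6 N at 0, 9 N at the top. The tip leaves the notch at about 0.012. Lifted 0.019 or more and twisted 0.5 rad or more, its cross pin rests on the collar's top and it stays out at about 0.017.
- knob (a joint): Twist of the knob in rad, anticlockwise from above: 0 = bar in line with the slide and the collar's slot (start), stop at 1.25. It turns freely only when lifted over 0.017, and the plunger comes down only with the twist within about 0.25 of 0. Light to turn; stays where it is left.
- sled_handle (a point): Middle of the sled's bar handle: a round steel bar 12 mm thick, 72 mm long, between two posts, 100 mm above the bench, with 55 mm free under it. Axes: z up, x along the bar, y the way the sled slides, towards the press (grip across y, from above). It rides with the sled and at the start lies at x 0, y -130 mm in the jig's frame.
- sled (a joint): Travel of the sled in m towards the press: 0 = first notch under the plunger (start), 0.090 = second notch under it; the end stop is 2 mm beyond. The tapered plunger tip finds the notch from up to 4 mm off. The sled (0.6 to 1.1 kg) runs with about 2 N of friction and stays where it is left.

How it is judged:
By the outcome, as a careful person would: the job done as asked, in the order asked, and still so for the second after the job is handed in, with the robot touching nothing.
It also fails if it takes over 56 s, if anything falls off the work surface, if the arm or the gripper's body presses on something with over 40 N, if the wrist force passes 120 N, or if a joint passes its speed limit or range.

## Working session

There is one attempt and no reset: what is moved stays moved. The work goes in short steps, Python scripts to look and compute and a shell command to move; the robot and the scene stay as the last step left them, time stands still between calls to the robot, and variables do not carry over. Pictures are saved under pics/ and viewed, at most 10 in all, crops included, and the job is handed in when it is done.

```bash
ls; mkdir -p pics
python3 - <<'E'
from cell import r, workorder, sensors, get_image
import cv2,numpy as np
o=sensors.get_obs();print({k:np.round(v,3).tolist() for k,v in o.items()})
for n in("scene","top"):
    im=get_image(n);cv2.imwrite(f"pics/{n}0.png",im["color"][:,:,::-1])
    print(n,{k:np.round(v,4).tolist() for k,v in im.items() if k!="color"})
E
```

```text
cell.py
jog.py
pics
{'time': 0.0, 'joint_positions': [1.368, 0.69, -0.195, 1.566, 0.157, 0.902, -0.215], 'qd': [-0.001, -0.001, 0.0, 0.0, -0.001, -0.001, 0.002], 'effort': [0.0, -52.757, -1.267, -15.343, -0.053, 0.007, 0.0], 'position': [0.146, -0.607, 0.238], 'tcp_rot': [-3.14, 0.0, 0.237], 'wrist_force': [0.022, 0.388, -0.356], 'torque': [0.022, -0.055, -0.033], 'grip_force': 0.0, 'gripper_width': 0.088}
scene {'fx': 462.8409, 'fy': 462.8409, 'cx': 318.5424, 'cy': 239.7723, 'origin': [1.0518, -0.0624, 0.5524], 'rotation': [0.8025, 0.0146, 1.42]}
top {'fx': 445.0216, 'fy': 445.0216, 'cx': 320.0714, 'cy': 235.2185, 'origin': [0.493, 0.0284, 0.7289], 'rotation': [0.1303, -0.029, -1.5679]}
```

View pics/scene0.png

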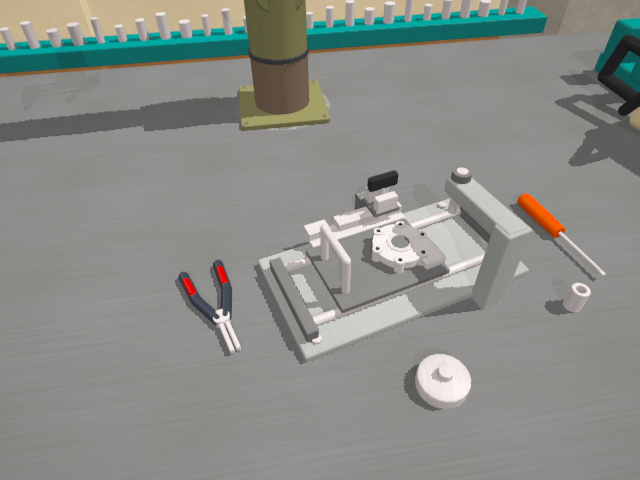

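View pics/top0.png

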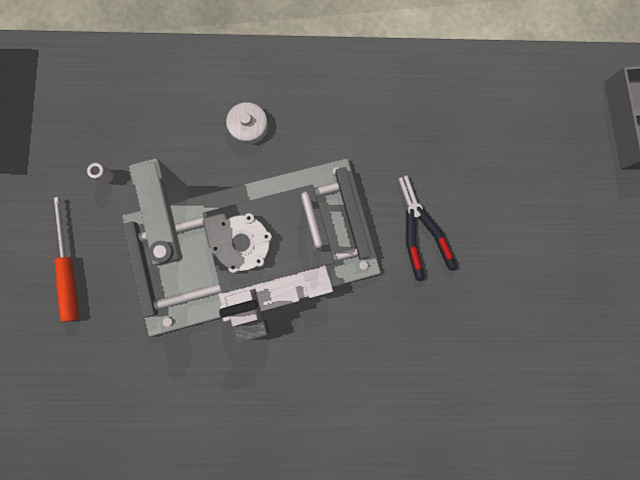

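The scene view shows the knob at about (383,181) and the handle from (325,228) to (347,262). In the top view the knob is at (238,308) and the handle runs from (306,195) to (318,245). I'll measure both.

```bash
cat > h.py <<'E'
import numpy as np,cv2
from scipy.spatial.transform import Rotation as Ro
from cell import r, workorder, sensors, get_image
def ray(im,p):
    p=np.atleast_2d(p).astype(float)
    d=np.c_[(p[:,0]-im["cx"])/im["fx"],-(p[:,1]-im["cy"])/im["fy"],-np.ones(len(p))]
    return np.array(im["origin"]),Ro.from_euler("xyz",im["rotation"]).apply(d)
def plane(im,p,z):
    o,d=ray(im,p); return o+d*((z-o[2])/d[:,2])[:,None]
def tri(views):
    A=np.zeros((3,3));b=np.zeros(3);L=[]
    for im,p in views:
        o,d=ray(im,p);d=d[0]/np.linalg.norm(d[0]);P=np.eye(3)-np.outer(d,d);A+=P;b+=P@o;L.append((o,P))
    x=np.linalg.solve(A,b);return x,[np.linalg.norm(P@(x-o)) for o,P in L]
def blob(im,f,box):
    x0,y0,x1,y1=box;c=im["color"][y0:y1,x0:x1].astype(int)
    m=f(c).astype(np.uint8);n,l,s,_=cv2.connectedComponentsWithStats(m)
    k=1+np.argmax(s[1:,4]);ys,xs=np.where(l==k)
    pts=np.c_[xs+x0,ys+y0].astype(np.float32)
    return cv2.minAreaRect(pts),len(pts),pts.mean(0)
black=lambda c:c.max(2)<45
E
python3 - <<'E'
from h import *
S=get_image("scene");T=get_image("top")
ks=blob(S,black,(360,165,405,198));kt=blob(T,black,(212,292,265,325));print(ks,kt)
print("knob",tri([(S,ks[2]),(T,kt[2])]))
br=lambda c:c.min(2)>150
ht=blob(T,br,(296,186,326,252));print(ht)
A=[]
for n,im,bx in(("s",S,(300,205,365,305)),("t",T,(205,180,390,345)),("ks",S,(340,160,420,220))):
    x0,y0,x1,y1=bx;k=4;A.append(cv2.resize(im["color"][y0:y1,x0:x1,::-1],None,fx=k,fy=k,interpolation=0))
W=np.zeros((660,1100,3),np.uint8)
W[:400,:260]=A[0];W[410:650,:320]=A[2];W[:660,330:1070]=A[1]
cv2.imwrite("pics/crop1.png",cv2.resize(W,(800,480)))
E
```

```text
(((382.82159423828125, 183.05416870117188), (10.028975486755371, 31.03242301940918), 78.31063079833984), 251, array([382.13547, 183.07968], dtype=float32)) (((238.39617919921875, 308.11920166015625), (8.682872772216797, 38.590545654296875), 74.74488067626953), 123, array([239.34146, 307.65042], dtype=float32))
knob (array([0.47325504, 0.12245278, 0.09843986]), [np.float64(2.9035857698388118e-05), np.float64(2.9035857698426055e-05)])
(((310.7094421386719, 219.0799102783203), (55.77928161621094, 5.953968524932861), 74.62374877929688), 329, array([310.8237 , 219.37386], dtype=float32))
```

View pics/crop1.png

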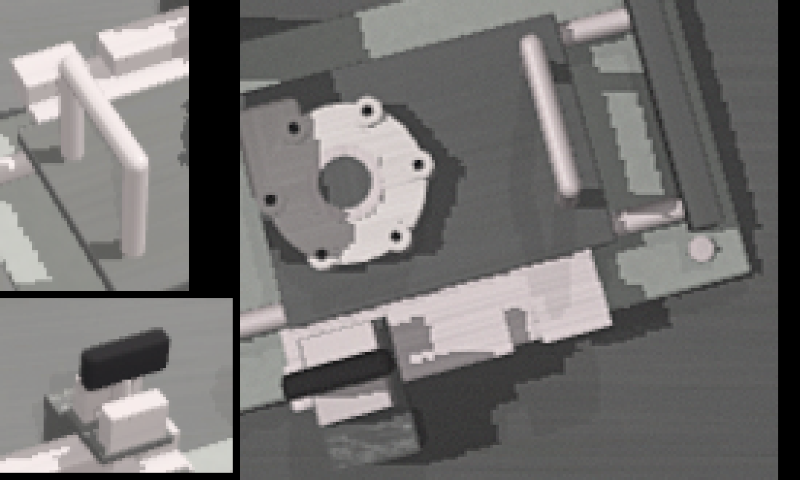

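Run:
```python
from h import *
S=get_image("scene");T=get_image("top")
for t in(45,55,65):
    f=lambda c:c.max(2)<t
    for im,b in((S,(364,166,402,193)),(T,(215,294,262,322))): q=blob(im,f,b);print(t,np.round(q[0][0],1),np.round(q[0][1],1),round(q[0][2]),q[1],q[2])
k=tri([(S,(383,180.6)),(T,(238.4,308.1))]);h=tri([(S,(335,242.6)),(T,(311,219.5))]);print("knob",k,"handle",h)
e=plane(T,[(304.7,193.8),(318.4,246)],.1);print(e,np.linalg.norm(e[0]-e[1]))
kk=plane(T,[(238.4,308.1)],.11)[0];hh=plane(T,[(311,219.5)],.104)[0];print(kk,hh)
for ex in[(e[0]-e[1])[:2]/np.linalg.norm(e[0]-e[1])]:
    ey=np.array([-ex[1],ex[0]]);d=(kk-hh)[:2];print("yaw",np.arctan2(ex[1],ex[0]),"knob-handle in jig (exp -.095,.130)",d@ex,d@ey)
# yaw from vector
d=(kk-hh)[:2];print("yaw from vector",np.arctan2(d[1],d[0])-np.arctan2(.130,-.095))
rc=blob(T,lambda c:c.max(2)<55,(215,294,262,322))[0];p=plane(T,cv2.boxPoints(rc),.113);print(p)
W=get_image("wrist");print(W["origin"],W["rotation"])
```

```text
45 [382.8 183. ] [10.9 30.8] 80 254 [382.0118  183.08267]
45 [238.6 308.1] [ 8.7 39. ] 75 119 [239.46219 307.65546]
55 [382.8 182.6] [12.2 31.1] 80 294 [381.97278 182.4762 ]
55 [238.5 308.1] [ 9.  39.4] 75 343 [238.80467 308.0554 ]
65 [382.4 180.7] [13.1 31.8] 73 394 [382.1878  180.86803]
65 [237.3 308.6] [ 9.3 42.1] 74 355 [238.67043 308.22253]
knob (array([0.47283355, 0.12333003, 0.10293339]), [np.float64(0.00024260330047608852), np.float64(0.00024260330047614316)]) handle (array([0.59799573, 0.02325984, 0.10066561]), [np.float64(0.0001763072876093219), np.float64(0.00017630728760933091)])
[[0.63561708 0.03272074 0.1       ]
 [0.56005706 0.01270057 0.1       ]] 0.07816728195012601
[0.47301413 0.12202055 0.11      ] [0.59746837 0.02345986 0.104     ]
yaw 0.25900571443264436 knob-handle in jig (exp -.095,.130) -0.0950597624698168 0.1271483719705332
yaw from vector 0.26990802725160545
[[0.47206758 0.14862704 0.113     ]
 [0.48583408 0.09746744 0.113     ]
 [0.47409274 0.09406227 0.113     ]
 [0.46042094 0.14512023 0.113     ]]
[ 0.22329124 -0.58967322  0.38403596] [-3.11794064e-01  4.42670077e-04 -1.33336557e+00]
```

The measured heights agree with the text: knob 103 mm, handle 100 mm, jig yaw about 0.262. I'll swing round in an arc towards a point above the knob.

```bash
cat >> h.py <<'E'
Y=0.262;ex=np.array([np.cos(Y),np.sin(Y),0]);ey=np.array([-ex[1],ex[0],0]);K=np.array([.473,.1225,.103]);J=K+.095*ex
def go(p,yaw):
    o=sensors.get_obs();R=Ro.from_euler("xyz",o["tcp_rot"]);Rt=Ro.from_euler("xyz",[np.pi,0,yaw])
    d=np.array(p)-o["position"]
    print("t",o["time"],"tool d",R.inv().apply(d).round(4),"in target frame",Rt.inv().apply(d).round(4),"rot",(R.inv()*Rt).as_rotvec().round(3),"F",np.round(o["wrist_force"],1))
E
echo '[[[0, 0, -0.066, 0.041, -0.004, 0, 0.088], [0, 0, -0.066, 0.041, -0.004, 0, 0.088], [0, 0, -0.066, 0.041, -0.004, 0, 0.088], [0, 0, -0.066, 0.041, -0.004, 0, 0.088], [0, 0, -0.066, 0.041, -0.004, 0, 0.088], [0, 0, -0.066, 0.04, -0.004, 0, 0.088], [0, 0, -0.066, 0.04, -0.004, 0, 0.088], [0, 0, -0.066, 0.04, -0.004, 0, 0.088], [0, 0, -0.066, 0.04, -0.004, 0, 0.088], [0, 0, -0.066, 0.04, -0.004, 0, 0.088], [0, 0, -0.066, 0.04, -0.004, 0, 0.088], [0, 0, -0.066, 0.04, -0.004, 0, 0.088]]]' | python3 jog.py; python3 -c "
from h import *
go([.473,.1225,.239],1.833)"
```

```text
time: 1.35
position: [0.5122, -0.3017, 0.2388]
tcp_rot: [3.141, -0.0, 1.032]
wrist_force: [0.6, -0.8, 0.3]
gripper_width: 0.0883
grip_force: 0.0
t 1.35 tool d [ 0.3439 -0.2514 -0.0004] in target frame [ 4.199e-01  7.210e-02 -2.000e-04] rot [ 0.001  0.    -0.801] F [ 0.6 -0.8  0.3]
```

```bash
echo '[[[0, 0, -0.067, 0.029, -0.0205, 0, 0.088], [0, 0, -0.067, 0.0306, -0.018, 0, 0.088], [0, 0, -0.067, 0.0317, -0.016, 0, 0.088], [0, 0, -0.067, 0.0327, -0.0138, 0, 0.088], [0, 0, -0.067, 0.0336, -0.0115, 0, 0.088], [0, 0, -0.067, 0.0343, -0.0093, 0, 0.088], [0, 0, -0.067, 0.0348, -0.007, 0, 0.06], [0, 0, -0.067, 0.0352, -0.0046, 0, 0.06], [0, 0, -0.067, 0.0354, -0.0023, 0, 0.06], [0, 0, -0.067, 0.0355, 0, 0, 0.06], [0, 0, -0.067, 0.0354, 0.0025, 0, 0.06], [0, 0, -0.066, 0.0352, 0.0048, 0, 0.06]]]' | python3 jog.py; python3 -c "
from h import *
im=get_image('wrist');cv2.imwrite('pics/w1.png',im['color'][:,:,::-1])
go([.473,.1225,.089],1.833)"
```

```text
time: 2.35
position: [0.4854, 0.1236, 0.2389]
tcp_rot: [3.141, 0.0, 1.835]
wrist_force: [0.3, -0.4, 0.4]
gripper_width: 0.06
grip_force: 0.0
t 2.4 tool d [-0.0085 -0.015   0.1507] in target frame [-0.0075 -0.0142  0.1508] rot [ 0.005 -0.008  0.015] F [-0.2  6.2  0.6]
```

View pics/w1.png

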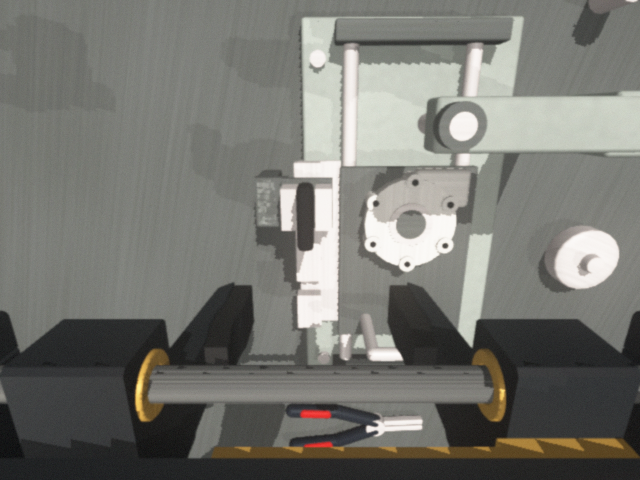

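The wrist view shows the bar upright at about (305,216), aligned with the tool, with free space on both sides of it. I'll check its position by ray.

```bash
echo '[[[0, 0, 0, -0.0075, -0.0125, 0.03, 0.06], [0, 0, 0, 0, 0, 0.03, 0.06], [0, 0, 0, 0, 0, 0, 0.06]]]' | python3 jog.py; python3 -c "
from h import *
im=get_image('wrist');o=sensors.get_obs();print(o['position'],o['tcp_rot'])
m=(im['color'].max(2)<50).astype(np.uint8);m[270:]=0
n,l,s,c=cv2.connectedComponentsWithStats(m)
for i in range(1,n):
    if s[i,4]>150: print(s[i],c[i],plane(im,c[i],.113))
go([.473,.1225,.089],1.833)"
```

```text
time: 2.65
position: [0.4725, 0.1098, 0.1752]
tcp_rot: [-3.133, 0.001, 1.832]
wrist_force: [-0.8, -0.9, -0.0]
gripper_width: 0.0598
grip_force: 0.0
[0.47389234 0.1106924  0.17721836] [-3.13649505e+00  8.59418138e-04  1.83193354e+00]
t 2.7 tool d [0.0117 0.0026 0.0882] in target frame [0.0116 0.0022 0.0882] rot [-0.005  0.001 -0.001] F [ 0.5  0.6 -0.3]
```

```bash
echo '[[[0, 0, 0, 0.0116, 0.0022, 0, 0.06], [0, 0, 0, 0, 0, 0, 0.06]]]' | python3 jog.py; python3 -c "
from h import *
im=get_image('wrist');o=sensors.get_obs();print(o['position'],o['tcp_rot'])
cv2.imwrite('pics/w2.png',im['color'][:,:,::-1])
p=[K+ey*s*.026+ex*q*.0065+[0,0,.012] for s in(-1,1) for q in(-1,1)]
R=Ro.from_euler('xyz',im['rotation'])
for a in p:
    c=R.inv().apply(a-im['origin']);print(im['cx']-im['fx']*c[0]/c[2],im['cy']+im['fy']*c[1]/c[2])
go([.473,.1225,.089],1.833)"
```

```text
time: 2.87
position: [0.4759, 0.1269, 0.1804]
tcp_rot: [3.137, -0.003, 1.834]
wrist_force: [-0.0, 0.7, -0.3]
gripper_width: 0.06
grip_force: 0.0
[0.47585505 0.12595228 0.18040022] [ 3.13732725e+00 -1.86559190e-03  1.83374660e+00]
304.9390703681748 294.5054718228869
325.4168748402468 294.484837611743
303.95186801002006 215.24757051922532
325.91548369069193 215.24998782063864
t 2.9167 tool d [-0.0028 -0.004   0.0914] in target frame [-0.0026 -0.0037  0.0914] rot [ 0.004 -0.002  0.001] F [0.5 0.7 0.6]
```

View pics/w2.png

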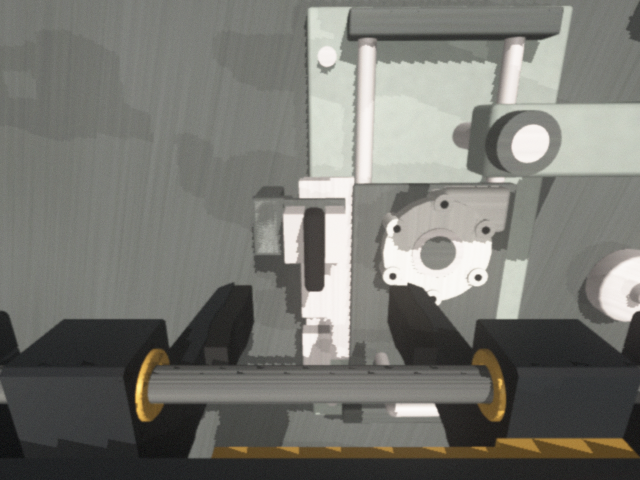

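The bar shows at columns 303-325, rows 207-291. That is within about 1 px of the prediction across the bar and 4 mm off along it. Going down now to grip.

```bash
echo '[[[0, 0, 0, 0, -0.002, 0.035, 0.06], [0, 0, 0, 0, 0, 0.035, 0.06], [0, 0, 0, 0, 0, 0.015, 0.06], [0, 0, 0, 0, 0, 0, 0.06], [0, 0, 0, 0, 0, 0, 0.06], [0, 0, 0, 0, 0, 0, 0.06]]]' | python3 jog.py 20; python3 -c "
from h import *
go([.4735,.1245,.089],1.833)"
```

```text
time: 3.42
position: [0.4739, 0.1235, 0.0952]
tcp_rot: [3.139, -0.0, 1.832]
wrist_force: [-0.2, -0.1, 0.2]
gripper_width: 0.06
grip_force: 0.0
t 3.4167 tool d [ 0.001  -0.0001  0.0062] in target frame [ 0.001  -0.0001  0.0062] rot [ 0.003 -0.    -0.001] F [-0.2 -0.1  0.2]
```

```bash
echo '[[[0, 0, 0, 0.001, 0, 0.006, 0.06], [0, 0, 0, 0, 0, 0, 0.0], [0, 0, 0, 0, 0, 0, 0.0], [0, 0, 0, 0, 0, 0, 0.0], [0, 0, 0, 0, 0, 0, 0.0], [0, 0, 0, 0, 0, 0, 0], [0, 0, 0, 0, 0, 0, 0], [0, 0, 0, 0, 0, 0, 0]]]' | python3 jog.py 35; python3 -c "
from h import *
go([.4735,.1245,.089],1.833)"
```

```text
time: 4.08
position: [0.4724, 0.1238, 0.0877]
tcp_rot: [3.142, 0.0, 1.832]
wrist_force: [-0.3, -0.5, 0.5]
gripper_width: 0.0154
grip_force: 0.0
t 4.0833 tool d [ 0.0004  0.0012 -0.0013] in target frame [ 0.0003  0.0012 -0.0013] rot [ 0.     0.    -0.001] F [-0.3 -0.5  0.5]
```

Still closing; I'll let it grip, then lift 22 mm.

```bash
echo '[[[0, 0, 0, 0, 0, 0, 0], [0, 0, 0, 0, 0, 0, 0], [0, 0, 0, 0, 0, 0, 0]]]' | python3 jog.py 40;echo '[[[0, 0, 0, 0, 0, -0.008, 0], [0, 0, 0, 0, 0, -0.008, 0], [0, 0, 0, 0, 0, -0.006, 0], [0, 0, 0, 0, 0, 0, 0], [0, 0, 0, 0, 0, 0, 0], [0, 0, 0, 0, 0, 0, 0]]]' | python3 jog.py; python3 -c "
from h import *
go([.473,.1235,.112],1.833)"
```

```text
time: 4.33
position: [0.4727, 0.1239, 0.0878]
tcp_rot: [3.141, -0.0, 1.832]
wrist_force: [1.2, 0.2, 1.4]
gripper_width: 0.0126
grip_force: 40.0
time: 4.83
position: [0.4726, 0.1239, 0.1097]
tcp_rot: [3.141, -0.0, 1.832]
wrist_force: [3.1, 1.3, -11.1]
gripper_width: 0.0127
grip_force: 40.0
t 4.8333 tool d [-0.0005  0.0003 -0.0023] in target frame [-0.0005  0.0003 -0.0023] rot [ 0.    -0.    -0.001] F [  3.1   1.3 -11.1]
```

```bash
echo '[[[0, 0, -0.12, 0, 0, 0, 0], [0, 0, -0.12, 0, 0, 0, 0], [0, 0, -0.12, 0, 0, 0, 0], [0, 0, -0.12, 0, 0, 0, 0], [0, 0, -0.12, 0, 0, 0, 0], [0, 0, -0.12, 0, 0, 0, 0], [0, 0, -0.12, 0, 0, 0, 0], [0, 0, 0, 0, 0, 0, 0], [0, 0, 0, 0, 0, 0, 0]]]' | python3 jog.py; echo '[[[0, 0, 0, 0, 0, 0.005, 0], [0, 0, 0, 0, 0, 0, 0], [0, 0, 0, 0, 0, 0, 0]]]' | python3 jog.py
```

```text
time: 5.58
position: [0.4723, 0.1236, 0.1093]
tcp_rot: [-3.141, -0.001, 2.668]
wrist_force: [2.4, 1.3, -10.3]
gripper_width: 0.0127
grip_force: 40.0
time: 5.83
position: [0.4723, 0.1237, 0.1047]
tcp_rot: [-3.141, 0.0, 2.671]
wrist_force: [2.1, -0.5, -8.4]
gripper_width: 0.013
grip_force: 40.0
```

```bash
echo '[[[0, 0, 0, 0, 0, 0.001, 0], [0, 0, 0, 0, 0, 0, 0], [0, 0, 0, 0, 0, 0, 0]]]' | python3 jog.py; echo '[[[0, 0, 0, 0, 0, 0, 0.05], [0, 0, 0, 0, 0, 0, 0.05], [0, 0, 0, 0, 0, 0, 0.05], [0, 0, 0, 0, 0, 0, 0.05], [0, 0, 0, 0, 0, 0, 0.05], [0, 0, 0, 0, 0, 0, 0.05]]]' | python3 jog.py
```

```text
time: 6.08
position: [0.4724, 0.1237, 0.1043]
tcp_rot: [-3.141, 0.001, 2.671]
wrist_force: [-0.3, -1.1, 4.0]
gripper_width: 0.0124
grip_force: 40.0
time: 6.58
position: [0.4722, 0.1239, 0.1036]
tcp_rot: [-3.141, -0.0, 2.672]
wrist_force: [0.6, -0.5, -0.1]
gripper_width: 0.0493
grip_force: 0.0
```

The pin rests on the collar, since the force flipped to +4 N. Next I'll rise, turn back and check the view.

```bash
echo '[[[0, 0, 0, 0, 0, -0.04, 0.05], [0, 0, 0, 0, 0, -0.04, 0.05], [0, 0, 0.12, 0, 0, -0.01, 0.0], [0, 0, 0.12, 0, 0, 0, 0], [0, 0, 0.12, 0, 0, 0, 0], [0, 0, 0.12, 0, 0, 0, 0], [0, 0, 0.12, 0, 0, 0, 0], [0, 0, 0.12, 0, 0, 0, 0], [0, 0, 0.12, 0, 0, 0, 0], [0, 0, 0, 0, 0, 0, 0]]]' | python3 jog.py; python3 -c "
from h import *
print('handle pred',J-.13*ey)
T=get_image('top')
ht=blob(T,lambda c:c.min(2)>150,(296,186,326,252));print(ht[0])
cv2.imwrite('pics/t2.png',cv2.resize(T['color'][140:350,100:400,::-1],None,fx=2,fy=2))
H=np.array([.5977,.0234,0])
go(H-ey*.03+ex*.008+[0,0,.18],1.833);go(H-ey*.03+ex*.008+[0,0,.082],1.833)"
```

```text
time: 7.42
position: [0.4723, 0.124, 0.1938]
tcp_rot: [3.141, 0.001, 1.829]
wrist_force: [0.1, -0.2, -0.3]
gripper_width: 0.0006
grip_force: 0.0
handle pred [0.59842969 0.02154261 0.103     ]
((310.8768005371094, 219.25648498535156), (56.74050521850586, 7.333442211151123), 74.47589111328125)
t 7.4667 tool d [-0.1597  0.1029  0.0138] in target frame [-0.1596  0.1031  0.0137] rot [0.    0.001 0.001] F [0.2 0.2 0.5]
t 7.4667 tool d [-0.1597  0.1029  0.1118] in target frame [-0.1596  0.1031  0.1117] rot [0.    0.001 0.001] F [0.2 0.2 0.5]
```

View pics/t2.png

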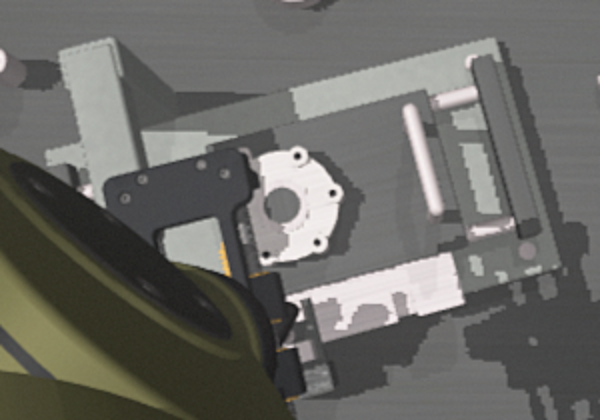

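The handle is still at the start, with the sled unmoved, and the space behind it is clear. Moving there.

```bash
echo '[[[0, 0, 0, -0.032, 0.0206, 0.003, 0], [0, 0, 0, -0.032, 0.0206, 0.003, 0], [0, 0, 0, -0.032, 0.0206, 0.003, 0], [0, 0, 0, -0.032, 0.0206, 0.003, 0], [0, 0, 0, -0.032, 0.0206, 0.002, 0], [0, 0, 0, 0, 0, 0.0, 0], [0, 0, 0, 0, 0, 0, 0]]]' | python3 jog.py; python3 -c "
from h import *
H=np.array([.5977,.0234,0])
go(H-ey*.03+ex*.008+[0,0,.082],1.833)
im=get_image('wrist');cv2.imwrite('pics/w3.png',im['color'][:,:,::-1])"
```

```text
time: 8.05
position: [0.6139, -0.0067, 0.1787]
tcp_rot: [-3.141, 0.0, 1.83]
wrist_force: [-0.5, 0.4, -0.3]
gripper_width: 0.0003
grip_force: 0.0
t 8.05 tool d [0.0033 0.0002 0.0967] in target frame [0.0033 0.0002 0.0967] rot [-0.001  0.    -0.003] F [-0.5  0.4 -0.3]
```

View pics/w3.png

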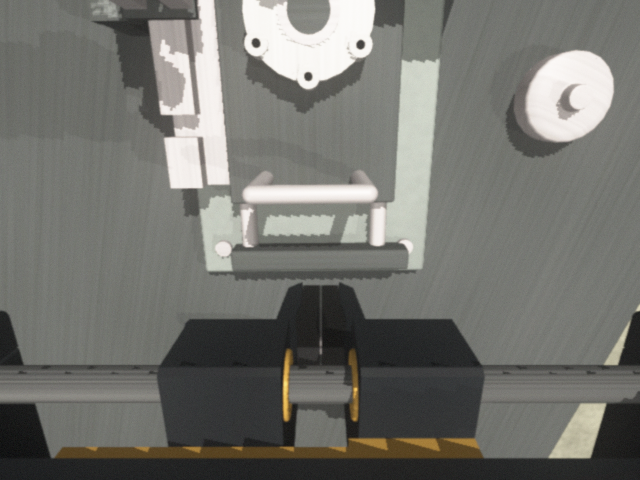

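The bar handle spans (248,193) to (372,193), and the fingers sit at column 320, in front of it. I'll descend and push.

```bash
echo '[[[0, 0, 0, 0, 0, 0.034, 0], [0, 0, 0, 0, 0, 0.034, 0], [0, 0, 0, 0, 0, 0.028, 0], [0, 0, 0, 0, 0, 0, 0], [0, 0, 0, 0, 0, 0, 0]]]' | python3 jog.py;  echo '[[[0, 0, 0, 0.005, 0, 0, 0], [0, 0, 0, 0.005, 0, 0, 0], [0, 0, 0, 0.005, 0, 0, 0], [0, 0, 0, 0.005, 0, 0, 0], [0, 0, 0, 0.005, 0, 0, 0], [0, 0, 0, 0.005, 0, 0, 0], [0, 0, 0, 0.005, 0, 0, 0], [0, 0, 0, 0.005, 0, 0, 0]]]' | python3 jog.py; python3 -c "
from h import *
H=np.array([.5977,.0234,0])
go(H+ey*(.092-.015)+ex*.008+[0,0,.082],1.833)"
```

```text
time: 8.52
position: [0.6114, -0.0024, 0.0833]
tcp_rot: [-3.139, -0.002, 1.836]
wrist_force: [1.5, -0.5, 0.6]
gripper_width: 0.0005
grip_force: 0.0
time: 9.18
position: [0.603, 0.0349, 0.0839]
tcp_rot: [3.141, 0.0, 1.832]
wrist_force: [1.8, -2.1, 1.7]
gripper_width: 0.0003
grip_force: 1.2
t 9.1833 tool d [ 0.0673 -0.0001  0.0019] in target frame [ 0.0673 -0.0001  0.0019] rot [ 0.001  0.    -0.001] F [ 1.8 -2.1  1.7]
```

Pushing with about 2 N and the sled is moving. On towards the end.

```bash
echo '[[[0, 0, 0, 0.006, 0, 0, 0], [0, 0, 0, 0.006, 0, 0, 0], [0, 0, 0, 0.006, 0, 0, 0], [0, 0, 0, 0.006, 0, 0, 0], [0, 0, 0, 0.006, 0, 0, 0], [0, 0, 0, 0.006, 0, 0, 0], [0, 0, 0, 0.006, 0, 0, 0], [0, 0, 0, 0.006, 0, 0, 0], [0, 0, 0, 0.005, 0, 0, 0], [0, 0, 0, 0.004, 0, 0, 0], [0, 0, 0, 0.002, 0, 0, 0], [0, 0, 0, 0, 0, 0, 0]]]' | python3 jog.py;  echo '[[[0, 0, 0, 0.002, 0, 0, 0], [0, 0, 0, 0.002, 0, 0, 0], [0, 0, 0, 0.001, 0, 0, 0], [0, 0, 0, 0, 0, 0, 0]]]' | python3 jog.py; python3 -c "
from h import *
H=np.array([.5977,.0234,0])
go(H+ey*(.092-.015)+ex*.008+[0,0,.082],1.833)"
```

```text
time: 10.18
position: [0.587, 0.0926, 0.0836]
tcp_rot: [-3.141, -0.001, 1.833]
wrist_force: [-0.7, 0.2, 0.7]
gripper_width: 0.0006
grip_force: 0.0
time: 10.52
position: [0.5861, 0.0963, 0.0836]
tcp_rot: [-3.141, 0.0, 1.832]
wrist_force: [-0.4, -1.1, 0.4]
gripper_width: 0.0008
grip_force: 0.7
t 10.5167 tool d [0.0036 0.0003 0.0016] in target frame [0.0036 0.0003 0.0016] rot [-0.     0.    -0.001] F [-0.4 -1.1  0.4]
```

```bash
for i in 1; do echo '[[[0, 0, 0, 0.002, 0, 0, 0], [0, 0, 0, 0.001, 0, 0, 0], [0, 0, 0, 0, 0, 0, 0], [0, 0, 0, 0, 0, 0, 0]]]' | python3 jog.py; echo '[[[0, 0, 0, 0.001, 0, 0, 0], [0, 0, 0, 0.001, 0, 0, 0], [0, 0, 0, 0, 0, 0, 0], [0, 0, 0, 0, 0, 0, 0]]]' | python3 jog.py; echo '[[[0, 0, 0, 0.001, 0, 0, 0], [0, 0, 0, 0.001, 0, 0, 0], [0, 0, 0, 0, 0, 0, 0], [0, 0, 0, 0, 0, 0, 0]]]' | python3 jog.py; done
```

```text
time: 10.85
position: [0.5856, 0.098, 0.0835]
tcp_rot: [-3.141, 0.002, 1.831]
wrist_force: [1.2, -4.8, -0.4]
gripper_width: 0.0002
grip_force: 2.5
time: 11.18
position: [0.5856, 0.098, 0.0836]
tcp_rot: [-3.141, 0.004, 1.83]
wrist_force: [2.3, -8.2, -0.5]
gripper_width: 0.0004
grip_force: 4.1
time: 11.52
position: [0.5855, 0.0981, 0.0836]
tcp_rot: [-3.14, 0.007, 1.828]
wrist_force: [2.7, -10.5, 0.2]
gripper_width: 0.0007
grip_force: 5.6
```

The end stop is reached: force rises with no motion. I'll back off, rise, and go back over the knob.

```bash
echo '[[[0, 0, 0, -0.01, 0, 0, 0], [0, 0, 0, -0.015, 0, 0, 0], [0, 0, 0, 0, 0, 0, 0], [0, 0, 0, 0, 0, -0.04, 0], [0, 0, 0, 0, 0, -0.04, 0], [0, 0, 0, 0, 0, -0.03, 0], [0, 0, 0, 0, 0, 0, 0.05], [0, 0, 0, 0, 0, 0, 0.05]]]' | python3 jog.py; python3 -c "
from h import *
S=get_image('scene');cv2.imwrite('pics/s2.png',S['color'][:,:,::-1])
go([.4725,.1238,.2],1.833)"
```

```text
time: 12.18
position: [0.5919, 0.0813, 0.1957]
tcp_rot: [3.137, -0.002, 1.833]
wrist_force: [-0.9, -1.2, 0.1]
gripper_width: 0.0118
grip_force: 0.0
t 12.2333 tool d [ 0.0726 -0.1029 -0.006 ] in target frame [ 0.0726 -0.1029 -0.006 ] rot [ 0.001 -0.001  0.   ] F [-0.5 -0.6  0.3]
```

View pics/s2.png

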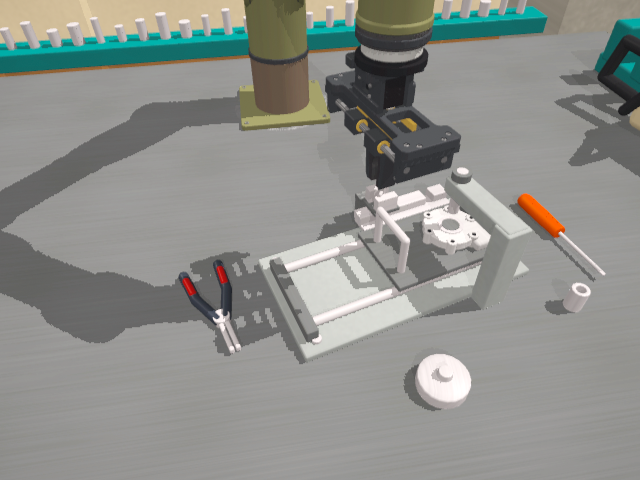

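The sled is at the press end, with the crankcase at (452,228) under the arm. Moving above the knob with its twist.

```bash
echo '[[[0, 0, 0, 0.018, -0.0257, 0, 0.05], [0, 0, 0, 0.018, -0.0257, 0, 0.05], [0, 0, 0, 0.018, -0.0257, 0, 0.05], [0, 0, 0, 0.0186, -0.0257, 0, 0.05], [0, 0, -0.12, 0, 0, 0, 0.05], [0, 0, -0.12, 0, 0, 0, 0.05], [0, 0, -0.12, 0, 0, 0, 0.05], [0, 0, -0.12, 0, 0, 0, 0.05], [0, 0, -0.12, 0, 0, 0, 0.05], [0, 0, -0.12, 0, 0, 0, 0.05], [0, 0, -0.12, 0, 0, 0, 0.05], [0, 0, 0, 0, 0, 0, 0.05]]]' | python3 jog.py; python3 -c "
from h import *
go([.4724,.1238,.1045],2.671)
im=get_image('wrist');cv2.imwrite('pics/w4.png',im['color'][:,:,::-1])"
```

```text
time: 13.23
position: [0.4716, 0.1227, 0.1921]
tcp_rot: [-3.14, -0.004, 2.676]
wrist_force: [-0.1, 0.2, -0.5]
gripper_width: 0.0498
grip_force: 0.0
t 13.2333 tool d [-0.0005  0.0015  0.0876] in target frame [-0.0002  0.0014  0.0876] rot [-0.001 -0.004  0.005] F [-0.1  0.2 -0.5]
```

View pics/w4.png

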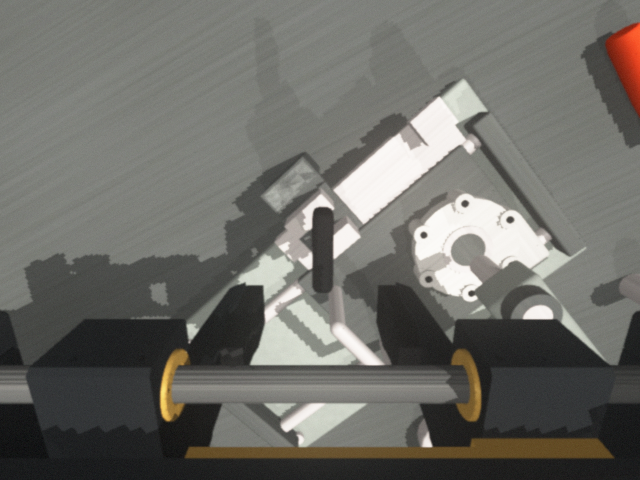

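The bar at (322,250) lines up with the tool axis and stays lifted. Going down to grip.

```bash
echo '[[[0, 0, 0, 0, 0.0014, 0.03, 0.05], [0, 0, 0, 0, 0, 0.03, 0.05], [0, 0, 0, 0, 0, 0.0275, 0.05], [0, 0, 0, 0, 0, 0, 0.05], [0, 0, 0, 0, 0, 0, 0], [0, 0, 0, 0, 0, 0, 0], [0, 0, 0, 0, 0, 0, 0], [0, 0, 0, 0, 0, 0, 0], [0, 0, 0, 0, 0, 0, 0], [0, 0, 0, 0, 0, 0, 0], [0, 0, 0, 0, 0, 0, 0], [0, 0, 0, 0, 0, 0, 0]]]' | python3 jog.py 40; echo '[[[0, 0, 0, 0, 0, 0, 0], [0, 0, 0, 0, 0, 0, 0]]]' | python3 jog.py; echo '[[[0, 0, 0, 0, 0, -0.005, 0], [0, 0, 0, 0, 0, 0, 0], [0, 0, 0, 0, 0, 0, 0]]]' | python3 jog.py
```

```text
time: 14.28
position: [0.4738, 0.1232, 0.1069]
tcp_rot: [-3.141, 0.001, 2.671]
wrist_force: [-1.4, -1.9, 6.2]
gripper_width: 0.0125
grip_force: 40.0
time: 14.45
position: [0.4738, 0.1232, 0.1069]
tcp_rot: [-3.141, 0.001, 2.671]
wrist_force: [-0.4, -1.4, 6.5]
gripper_width: 0.0124
grip_force: 40.0
time: 14.7
position: [0.4736, 0.1232, 0.1108]
tcp_rot: [-3.141, -0.0, 2.671]
wrist_force: [1.3, -0.3, -9.9]
gripper_width: 0.0125
grip_force: 40.0
```

```bash
echo '[[[0, 0, 0.12, 0, 0, 0, 0], [0, 0, 0.12, 0, 0, 0, 0], [0, 0, 0.12, 0, 0, 0, 0], [0, 0, 0.12, 0, 0, 0, 0], [0, 0, 0.12, 0, 0, 0, 0], [0, 0, 0.12, 0, 0, 0, 0], [0, 0, 0.12, 0, 0, 0, 0], [0, 0, 0, 0, 0, 0, 0], [0, 0, 0, 0, 0, 0, 0]]]' | python3 jog.py; echo '[[[0, 0, 0, 0, 0, 0.004, 0], [0, 0, 0, 0, 0, 0.004, 0], [0, 0, 0, 0, 0, 0.004, 0], [0, 0, 0, 0, 0, 0, 0], [0, 0, 0, 0, 0, 0, 0]]]' | python3 jog.py; echo '[[[0, 0, 0, 0, 0, 0.002, 0], [0, 0, 0, 0, 0, 0.002, 0], [0, 0, 0, 0, 0, 0.002, 0], [0, 0, 0, 0, 0, 0, 0], [0, 0, 0, 0, 0, 0, 0]]]' | python3 jog.py
```

```text
time: 15.45
position: [0.4732, 0.1229, 0.1107]
tcp_rot: [-3.14, 0.001, 1.835]
wrist_force: [1.7, -3.3, -9.1]
gripper_width: 0.0126
grip_force: 40.0
time: 15.87
position: [0.4732, 0.123, 0.0988]
tcp_rot: [-3.14, 0.001, 1.832]
wrist_force: [1.1, -4.9, -7.7]
gripper_width: 0.0127
grip_force: 40.0
time: 16.28
position: [0.4732, 0.1231, 0.093]
tcp_rot: [-3.14, 0.001, 1.832]
wrist_force: [0.9, -4.9, -9.4]
gripper_width: 0.0124
grip_force: 40.0
```

```bash
echo '[[[0, 0, 0, 0, 0, 0.002, 0], [0, 0, 0, 0, 0, 0.001, 0], [0, 0, 0, 0, 0, 0, 0], [0, 0, 0, 0, 0, 0, 0]]]' | python3 jog.py; echo '[[[0, 0, 0, 0, 0, 0.001, 0], [0, 0, 0, 0, 0, 0.001, 0], [0, 0, 0, 0, 0, 0, 0], [0, 0, 0, 0, 0, 0, 0]]]' | python3 jog.py
```

```text
time: 16.62
position: [0.4733, 0.1231, 0.0905]
tcp_rot: [-3.141, 0.001, 1.832]
wrist_force: [0.7, -6.3, -4.2]
gripper_width: 0.0125
grip_force: 40.0
time: 16.95
position: [0.4735, 0.1232, 0.0902]
tcp_rot: [3.14, 0.002, 1.832]
wrist_force: [-3.4, -5.1, 15.6]
gripper_width: 0.0126
grip_force: 40.0
```

It bottoms at 0.0902, as expected for lift 0. I'll release, rise and verify.

```bash
echo '[[[0, 0, 0, 0, 0, -0.001, 0.05], [0, 0, 0, 0, 0, 0, 0.05], [0, 0, 0, 0, 0, 0, 0.05], [0, 0, 0, 0, 0, 0, 0.05], [0, 0, 0, 0, 0, 0, 0.05], [0, 0, 0, 0, 0, 0, 0.05], [0, 0, 0, 0, 0, -0.03, 0.05], [0, 0, 0, 0, 0, -0.04, 0.05], [0, 0, 0, -0.03, 0.01, -0.02, 0.05], [0, 0, 0, -0.04, 0.0, 0, 0.05], [0, 0, 0, -0.04, 0, 0, 0.05], [0, 0, 0, -0.04, 0, 0, 0.05]]]' | python3 jog.py;echo '[[[0, 0, 0, -0.04, 0, -0.02, 0.05], [0, 0, 0, -0.04, 0, -0.02, 0.05], [0, 0, 0, -0.04, 0, 0, 0.05], [0, 0, 0, -0.04, 0, 0, 0.05], [0, 0, 0, 0, 0, 0, 0.05]]]' | python3 jog.py
python3 - <<'E'
from h import *
S=get_image("scene");T=get_image("top")
A=[cv2.resize(im["color"][y0:y1,x0:x1,::-1],(w,420),interpolation=0) for im,x0,y0,x1,y1,w in((S,340,155,480,275,390),(T,200,200,340,345,405))]
cv2.imwrite("pics/fin.png",np.hstack(A))
ks=blob(S,lambda c:c.max(2)<65,(364,155,402,193));kt=blob(T,lambda c:c.max(2)<55,(215,294,262,322));print(ks,kt)
print("knob",tri([(S,ks[0][0]),(T,kt[0][0])]))
E
```

```text
time: 17.95
position: [0.5226, -0.02, 0.1798]
tcp_rot: [3.14, 0.0, 1.833]
wrist_force: [1.4, 0.2, -1.0]
gripper_width: 0.0498
grip_force: 0.0
time: 18.37
position: [0.5624, -0.1791, 0.2157]
tcp_rot: [-3.141, 0.007, 1.818]
wrist_force: [-0.4, -1.2, -0.1]
gripper_width: 0.05
grip_force: 0.0
(((382.48114013671875, 180.93399047851562), (13.049253463745117, 31.73029136657715), 74.05460357666016), 390, array([382.20514, 180.9282 ], dtype=float32)) (((238.62655639648438, 308.0995788574219), (8.889361381530762, 39.035888671875), 75.0685806274414), 295, array([240.01695, 307.72882], dtype=float32))
knob (array([0.4727592 , 0.12283563, 0.10230898]), [np.float64(3.701450775042586e-05), np.float64(3.701450775042857e-05)])
```

View pics/fin.png

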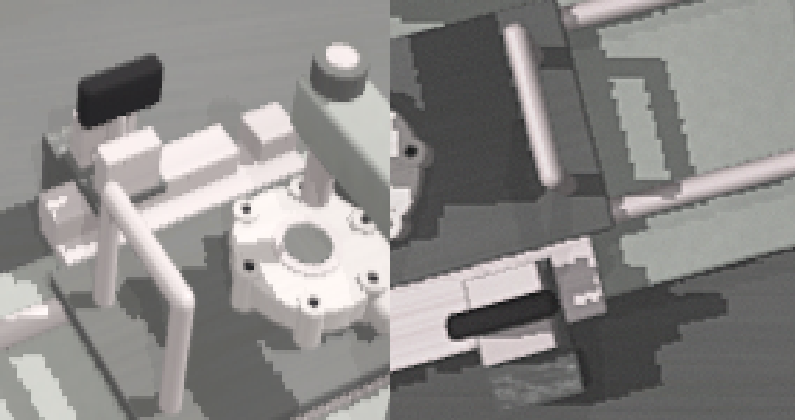

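The final views show the knob down at 102 mm, in line with the slide and in the same pixels as when it was first locked. The sled is at the press end and the arm is clear.

```bash
python3 -c "
from cell import r, workorder, sensors, get_image
print(workorder.job_done())"
```

```text
the job is handed in; nothing more can be done
None
```

The sled was unlocked, pushed by its handle to the end stop under the press arm, and locked in the second notch with the knob twisted back and down. I handed the job in at about 18.5 s with the arm clear, and no verdict was returned.

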